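Unclamp a kitting pallet and hold it level

ROBOT

A 6-joint arm with a two-finger parallel gripper is mounted at the origin on the work surface. World frame = base frame: x ahead of the robot, y to its left, z up, the work surface at z = 0. Lengths are in mm, angles in rad, forces in N, time in s.
With the tool pointing down it reaches from about 400 to 925 mm from the base axis. Payload 12.5 kg.
Tool frame: the origin (TCP) lies at the very end of the fingers, on their centre line; the grasp point (between the pads) lies 19 mm behind it; z points along the fingers, y is the line along which they close (so a half turn about z gives the same grasp; the last joint's range is limited). The gripper opens to 95 mm and grips with 3 to 60 N. Pads are 20 mm wide; open, the fingers measure 119 mm over their backs; the gripper's body (75 mm by 180 mm) begins 59 mm behind the grasp point.
Start: joints at [-1.363, 0.491, 1.559, -0, 1.092, -0.106], TCP at [192.945, -594.491, 214.661] pointing down, gripper open.
Joint ranges: [-3.1, 3.1], [-0.84, 2.19], [0.05, 2.79], [-1.13, 4.28], [0.06, 2.93], [-2.69, 2.69]. Speed limits (rad/s): [2.22, 2.22, 2.79, 3.14, 3.14, 3.14].

INTERFACE

Orientations are given as [roll, pitch, yaw] about the fixed x, y, z axes, in that order (R = Rz(yaw) Ry(pitch) Rx(roll)).
In Python, from cell import state, imaging, env, spot_in, mark_of gives the robot as it stands. The module is installed in compiled form; this text tells all that it offers.
- The arm moves only by the tool step_arm, never from a script. Its argument "increments" is a list of rows, each an object with "slide": the shift along the tool's x, y, z in m, a list of three; "roll": the turn about the tool's z in rad. A call has 1 to 5 rows; each row is the pose to reach, as a shift and turn from the pose commanded when the call began, along the tool's axes at that moment; what a row does not reach only later rows make up. A row lasts 1/8 s, in which the tool goes at most 62.5 mm and 10.7 degrees, less where a joint would pass 70% of its speed; a pose out of reach is approached as far as the arm can. A call with a gripper value outside its range is refused whole. "fingers" is the opening, from 0 (shut) to 1 (fully open), set as the call begins (left out, the last holds). The fingers move at their own pace and stop on an object; the grip force is fixed at half the most. Time passes only in rows, so rows that repeat a pose let the fingers close. It gives the time, the measured TCP pose, the force, the opening and the grip force at its end, in the units of the state.
- state(): the state, without advancing time (a new reading comes with each control period).
- imaging.read_camera(name): name is "scene" or "top" or "wrist"; returns a dict with "color" (420x560x3 uint8, red, green, blue), "z_map" (420x560 float32, mm along the optical axis (not along the pixel's ray), 0 where there is no reading), "intrinsics" (3x3 intrinsics, pixels), "camera_from_world" (4x4, takes a point from world to camera coordinates). Camera axes: x right, y up, looking along -z (the intrinsics and any distortion apply to the point x, -y, -z); pixel columns grow to the right and rows downward; lengths in mm; the calibration is good to about 2 mm. A picture is of the moment at which its call begins.
- env.job_done(): hands the job in; it is judged then, once.
Trained networks look in the newest picture that a camera, given by its name, has taken for a name from the list of things; names that differ only in an ending like _2 or _b are one class to them, and where a whole thing is asked for, a point or a joint stands for the part that bears it (a point fixed in the world has none). Each returns a list of dicts, best first, with "confidence" (0 to 1); they miss things now and then, are a little off and sometimes report something else, mostly with a low value. They report only what shows in the picture. A call takes as long as a camera call. They do not tell look-alikes from the thing itself.
- spot_in(camera, target): "bbox" ([left, top, right, bottom] in pixels, round what is visible of it).
- mark_of(camera, target): "uv" ([column, row] in pixels: a listed point, or the origin of a listed thing).
The state is a dict: "t": time; "joints": joint angles; "qvel": joint speeds; "tau": joint torques, N m; "eef_pos": TCP position; "tcp_rot": TCP orientation; "ft_force": force on the tool from outside, world axes, zero at the start; "moment": the same for the moment, N m; "opening": opening from 0.0 (shut) to 1.0 (fully open); "grip_force": force on a finger pad.
Only numpy, scipy, OpenCV 4.12 (cv2) and the standard library are available. Lean on these libraries where they do the work, as an engineer would, in place of code of your own. Each camera call takes 0.05 s, during which the arm holds its last target. There are 200 camera calls.

TASK

The kitting pallet is locked in the bench clamp: wind the handwheel anticlockwise (seen from above) until its pointer stands at the index post, which draws both jaws back off the pallet, and leave the wheel there, without disturbing the bin, the jar or the screwdriver. Then take the pallet by its bow handle and lift it level at least 10 cm above where it sat, both loose components still standing in their nests. Finish while holding it still and level in the air: do not put it down or let go.

Things in the scene. Friction and masses are not known exactly. Their poses are not given: they have to be found in the camera images.
- fixture: bench clamp, fixed: grey painted bed 230 (x) x 420 (y) x 20 mm high; origin at the centre of its underside. In its frame the pallet's place is centred at x 0, y -100 mm, and the handwheel's vertical axis is at x 0, y +115 mm, on a gearbox 56 mm square, top 50 mm above the table. Low end stops leave 4 mm at each y end of the pallet
- handwheel (a joint): angle of the handwheel in rad, growing anticlockwise seen from above; range 0 to 5.2 between hard stops. Starts between 0.3 and 1.8. At 4.4 the pointer stands at the index post. It turns with about 0.1 N m of friction and stays where it is left
- wheel_grip (a point): on the handwheel's axis, at the height to grip, 113 mm above the table. Rim 118 mm outer diameter, top 90 mm above the table, spokes no higher; across its middle a raised grip bar 60 mm long, 14 mm wide, top at 121 mm. The point's x runs along the bar to the steel pointer, which ends 77 mm from the axis; z up. Take the bar from above, fingers either side, and turn it, part of a turn per grasp
- index_post (a point): top of the index post, a steel pin 10 mm thick standing on the bed beside the handwheel, 88 mm from its axis towards the bed's +x, top 78 mm above the table (lower than the wheel)
- lip_near (a point): middle of the inner top edge of the near jaw's lip, 33.5 mm above the table. A dark steel jaw 150 mm long lies along each x side of the pallet; its flat lip overlaps the pallet plate 1.5 mm above it and stops it from being lifted. Both jaws move outward along the bed's x, 5 mm per radian of the handwheel
- lip_far (a point): the same point on the far jaw's lip (+x side). The lips overlap the pallet's edges by 16 mm with the handwheel at 0, not at all at 3.2 rad, and stand 6 mm clear at 4.4 rad
- pallet: loose aluminium kitting pallet, plate 120 (x) x 160 (y) x 6 mm, on the bed, 20 mm above the table; origin at the centre of its underside, x and y along the fixture's. 0.3 to 0.6 kg, plus 0.2 kg of components. Two square nests, walls 10 mm high, 60 mm wide inside, centred at y -42 and +42 mm, hold one loose component each
- pallet_handle (a point): centre of the pallet's bow handle, 78 mm above the pallet's origin: a bar 84 mm long (along the pallet's x), 14 x 14 mm in section, on two thin posts; 23 mm of free height between it and the components' tops. Above the centre of mass to within about 10 mm
- contactor: loose grey and black contactor 44 x 50 x 42 mm high standing in one of the nests; origin at the centre of its underside
- terminal_block: loose white terminal block 50 x 46 x 34 mm high standing in the other nest; origin at the centre of its underside
- parts_bin: bystander: open bin 160 (x) x 100 (y) x 60 mm high right of the clamp; origin at the centre of its underside
- jar: bystander: white jar, 56 mm diameter, 85 mm high, right of the clamp, nearer the robot than the bin; origin at the centre of its underside
- screwdriver: bystander: screwdriver lying left of the clamp, x along it towards the tip
There are look-alikes about, which are no part of the job. Of the things like the pallet, leave any that is orange; of the rest the smaller one is meant.

How it is judged (in metres and radians):
On the way:
1. the handwheel's pointer stands at the index post (within 0.22 rad) while the pallet still sits in the clamp (value of joint handwheel between 4.18 and 4.62 rad and velocity of joint handwheel between -0.1 and 0.1 rad/s and height (world z) of pallet below 0.03 m), for 0.3 s.
At the end, for the whole second after the job is handed in: Pallet held by the fingers, at least 92 mm above where it sat, level within 0.1 rad, still (0.02 m/s, 0.15 rad/s), touching no part of the clamp; both components upright (0.2 rad) in their nests (within 62 mm of the pallet origin); handwheel within 0.22 rad of the mark (4.4) (value of joint handwheel between 4.18 and 4.62 rad and height (world z) of pallet above 0.112 m and angle between pallet's own z axis and vertical below 0.1 rad and linear speed of pallet below 0.02 m/s and angular speed of pallet below 0.15 rad/s and contact force between the fingers and pallet above 3 N and contact force between pallet and fixture below 0.05 N and distance between each of contactor, terminal_block and pallet below 0.062 m and angle between each of contactor, terminal_block's own z axis and vertical below 0.2 rad); the arm keeps its last pose, push and grip.
It fails at once if the pallet is tipped by more than 0.3 rad (angle between pallet's own z axis and vertical above 0.3 rad).
It fails at once if the bin is moved by more than 30 mm (distance of parts_bin from where it was at the start of the episode above 0.03 m).
It fails at once if the jar is moved by more than 30 mm (distance of jar from where it was at the start of the episode above 0.03 m).
It fails at once if the screwdriver is moved by more than 30 mm (distance of screwdriver from where it was at the start of the episode above 0.03 m).
It also fails if it takes over 64 s, if anything falls off the work surface, if the arm or the gripper's body presses on something with over 40 N, if the wrist force passes 120 N, or if a joint passes its speed limit or range.

## Working session

There is one attempt and no reset: what is moved stays moved. The work goes in short steps, Python scripts to look and compute and a tool call to move; the robot and the scene stay as the last step left them, time stands still between calls to the robot, and variables do not carry over. Pictures are saved under pics/ and viewed, at most 10 in all, crops included, and the job is handed in when it is done.

Besides the shell and the picture viewer there is one more tool, called after ">>>" as name([rows], argument=value, ...), one row to a line, values as JSON. step_arm: Moves the arm, as the interface text tells. Its arguments: {"type":"object","properties":{"increments":{"type":"array"},"fingers":{"type":"number"}},"required":["increments"]}

```bash
mkdir -p pics; cat > h.py <<'E'
import numpy as np, cv2
from cell import state, imaging, env, spot_in, mark_of
def cam(n): return imaging.read_camera(n)
def ray(c,uv):
    K=c["intrinsics"];T=np.linalg.inv(c["camera_from_world"])
    d=np.array([(uv[0]-K[0,2])/K[0,0],-(uv[1]-K[1,2])/K[1,1],-1.0])
    return T[:3,3],T[:3,:3]@d
def at_z(c,uv,z):
    o,d=ray(c,uv); return o+d*(z-o[2])/d[2]
def at_depth(c,uv):
    o,d=ray(c,uv); u,v=int(round(uv[0])),int(round(uv[1]))
    return o+d*c["z_map"][v,u]
def proj(c,p):
    K=c["intrinsics"];q=c["camera_from_world"]@np.append(p,1)
    return np.array([K[0,0]*q[0]/-q[2]+K[0,2],K[1,1]*-q[1]/-q[2]+K[1,2]])
E
python3 - <<'E'
from h import *
np.set_printoptions(precision=1,suppress=True)
ims=[]
Z={"wheel_grip":113,"index_post":78,"lip_near":33.5,"lip_far":33.5,"pallet_handle":98,"pallet":20,"fixture":0,"jar":0,"parts_bin":0,"screwdriver":10}
for n in("top","scene"):
    c=cam(n);cv2.imwrite(f"pics/{n}0.png",c["color"][:,:,::-1])
    print(n,np.linalg.inv(c["camera_from_world"])[:3,3])
    for k,z in Z.items():
        for r in mark_of(n,k)[:3]: print(k,np.array(r["uv"]),round(r["confidence"],2),at_z(c,r["uv"],z))
print(state())
E
```

```text
top [ 340.1   16.  1545.5]
wheel_grip [223.7 212.5] 0.63 [478.2 154.3 113. ]
index_post [220.2 184.8] 0.65 [558.8 170.3  78. ]
lip_near [301.8 204.2] 0.93 [515.7 -60.1  33.5]
lip_far [296.9 177.6] 0.88 [592.2 -44.4  33.5]
pallet_handle [160.7 329.6] 0.76 [162.4 311.6  98. ]
pallet_handle [366.   98.7] 0.64 [ 810.2 -230.3   98. ]
pallet_handle [305.1 189.9] 0.57 [547.9 -65.1  98. ]
pallet [363.7 105.9] 0.83 [ 813.5 -237.    20. ]
pallet [302.9 192.8] 0.65 [550.5 -63.2  20. ]
pallet [169.  324.9] 0.61 [166.3 304.9  20. ]
fixture [266.1 204.4] 0.81 [516.2  42.4   0. ]
jar [434.8 256. ] 0.94 [ 379.2 -449.     0. ]
parts_bin [434.7 181.3] 0.88 [ 597.6 -450.5    0. ]
screwdriver [127.5 226.1] 0.67 [441.4 440.2  10. ]
screwdriver [216.5 183.6] 0.17 [572.1 188.4  10. ]
scene [ 1243.5 -1113.8   923.4]
wheel_grip [300.7 184.3] 0.59 [470.  143.3 113. ]
wheel_grip [292.3 238.9] 0.33 [ 613.  -134.7  113. ]
index_post [327.4 195.7] 0.95 [552.  176.2  78. ]
lip_near [152.  308.2] 0.7 [ 410.5 -485.3   33.5]
lip_near [271.1 237.1] 0.56 [490.8 -64.1  33.5]
lip_far [300.9 246.4] 0.9 [593.6 -58.3  33.5]
[... 221 characters left out ...]
.4 242.8] 0.91 [533.8 -50.8  20. ]
pallet [338.7 317. ] 0.77 [ 821.7 -250.6   20. ]
pallet [255.5 173.2] 0.7 [187.7 274.5  20. ]
fixture [293.6 234. ] 0.83 [514.1  27.    0. ]
jar [155.3 311.4] 0.98 [ 395.5 -465.8    0. ]
parts_bin [215.3 338. ] 0.95 [ 590.5 -455.8    0. ]
screwdriver [335.6 174.2] 0.61 [444.1 438.8  10. ]
{'t': 1.1, 'joints': array([-1.4,  0.5,  1.6, -0. ,  1.1, -0.1]), 'qvel': array([ 0.,  0., -0.,  0.,  0., -0.]), 'tau': array([  0. , -61.2, -25.8,   0.1,   0. ,  -0. ]), 'eef_pos': array([ 192.9, -594.5,  214.7]), 'tcp_rot': array([3.1, 0. , 0.3]), 'ft_force': array([ 1.1,  0.7, -0.9]), 'moment': array([ 0. , -0.1, -0. ]), 'grip_force': 0.0, 'opening': 0.9982598045243262}
```

View pics/top0.png

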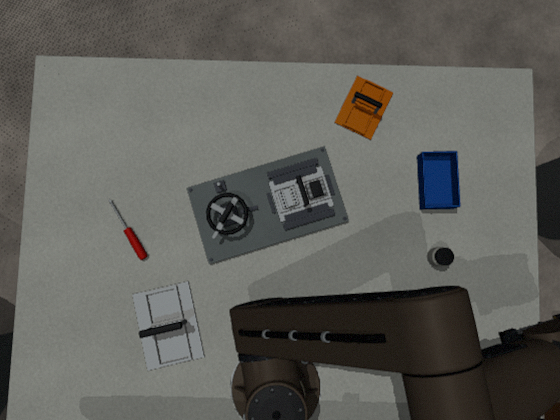

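View pics/scene0.png

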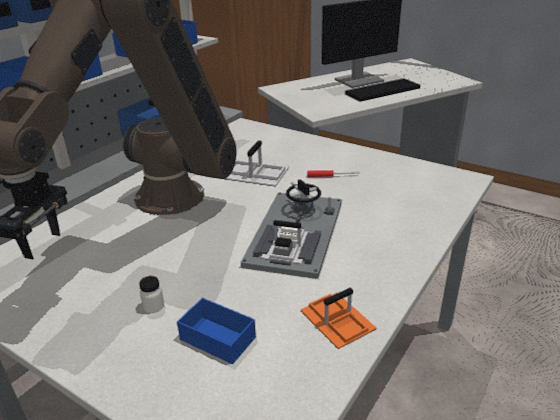

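Top: clamp bed with corners near (187,187), (324,147), (348,222), (212,264), wheel at (228,213), the aluminium pallet in the clamp at (302,193). The white one at (168,325) is larger and the orange one is at (365,106). Screwdriver is left, bin and jar are right.

```bash
python3 - <<'E'
from h import *
im=cv2.imread("pics/top0.png")[135:275,175:360]
cv2.imwrite("pics/crop1.png",cv2.resize(im,None,fx=4,fy=4,interpolation=cv2.INTER_CUBIC))
E
```

```text
(no output)
```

View pics/crop1.png

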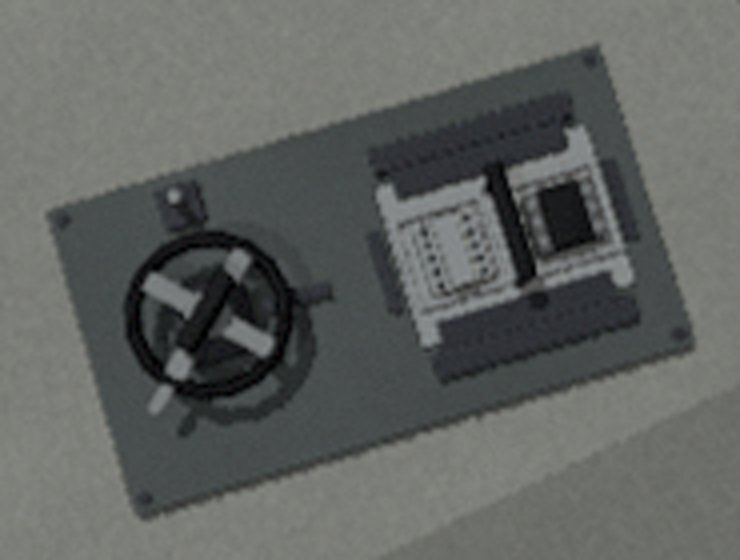

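The crop shows bed corners at (48,212), (600,45), (693,350), (143,518). The grip bar centre is at (210,310) with the pointer tip at (157,408), and the post is at (180,195).

```bash
python3 - <<'E'
from h import *
np.set_printoptions(precision=2,suppress=True)
c=cam("top");P=lambda u,v,z:at_z(c,(175+(u+.5)/4-.5,135+(v+.5)/4-.5),z)
C=np.array([P(*a,20)[:2] for a in((48,212),(600,45),(693,350),(143,518))])
ctr=C.mean(0); y=(C[0]+C[3]-C[1]-C[2]);yaw=np.arctan2(-y[0],y[1])
x=(C[0]+C[1]-C[2]-C[3]);print(ctr,yaw,np.arctan2(x[1],x[0]),np.linalg.norm(x)/2,np.linalg.norm(y)/2)
R=np.array([[np.cos(yaw),-np.sin(yaw)],[np.sin(yaw),np.cos(yaw)]])
w=ctr+R@[0,115];print("wheel",w,"post",ctr+R@[88,115],"handle",ctr+R@[0,-100])
tip=P(157,408,88)[:2]; bar=P(208,314,115)[:2]; print("tip",tip,"bar",bar,"post",P(178,193,78))
hz=[P(495,168,103),P(525,280,103)];print("handle ends",hz, (hz[0]+hz[1])/2)
d=tip-w;print("pointer ang world",np.arctan2(d[1],d[0]),np.linalg.norm(d))
s=state();print(s["eef_pos"],s["tcp_rot"])
E
```

```text
[513.67  37.72] 0.3237504477350022 0.32448547190220933 231.66495564355452 414.8877124878673
wheel [477.08 146.75] post [560.51 174.74] handle [545.48 -57.08]
tip [413.73 181.1 ] bar [476.57 146.19] post [564.1  173.53  78.  ]
handle ends [array([583.42, -45.61, 103.  ]), array([506.73, -67.69, 103.  ])] [545.07 -56.65 103.  ]
pointer ang world 2.6446996973303745 72.06640853593416
[ 192.95 -594.5   214.7 ] [3.14 0.   0.31]
```

```bash
cat >> h.py <<'E'
def go(p,yaw=None,s=None):
    s=s or state(); y=s["tcp_rot"][2]; d=np.array(p)-s["eef_pos"]
    q=[d[0]*np.cos(y)+d[1]*np.sin(y), d[0]*np.sin(y)-d[1]*np.cos(y), -d[2]]
    r=0 if yaw is None else -((yaw-y+np.pi)%(2*np.pi)-np.pi)
    print("slide m",np.round(np.array(q)/1000,4),"roll",round(r,3),"rot",np.round(s["tcp_rot"],4),"pos",np.round(s["eef_pos"],1))
E
python3 - <<'E'
from h import *
go((450,-300,230)); go((477,147,230),-.497)
E
```

```text
slide m [ 0.3354 -0.2008 -0.0153] roll 0 rot [3.1414 0.     0.3138] pos [ 193.  -594.5  214.7]
slide m [ 0.4991 -0.6176 -0.0153] roll 0.811 rot [3.1414 0.     0.3138] pos [ 193.  -594.5  214.7]
```

>>> step_arm([
  {"slide":[0.335,-0.2,-0.015],"roll":0},
  {"slide":[0.335,-0.2,-0.015],"roll":0},
  {"slide":[0.335,-0.2,-0.015],"roll":0},
  {"slide":[0.335,-0.2,-0.015],"roll":0},
  {"slide":[0.335,-0.2,-0.015],"roll":0},
])

```text
t: 1.78
eef_pos: [399.7, -357.9, 227.0]
tcp_rot: [3.141, -0.0, 0.314]
ft_force: [-0.4, -1.1, -0.5]
opening: 0.996
grip_force: 0.0
```

```bash
python3 - <<'E'
from h import *
go((477,147,230),-.497)
E
```

```text
slide m [ 0.2293 -0.4564 -0.003 ] roll 0.811 rot [ 3.141e+00 -2.000e-04  3.135e-01] pos [ 399.7 -357.9  227. ]
```

>>> step_arm([
  {"slide":[0.229,-0.456,-0.003],"roll":0.2},
  {"slide":[0.229,-0.456,-0.003],"roll":0.4},
  {"slide":[0.229,-0.456,-0.003],"roll":0.55},
  {"slide":[0.229,-0.456,-0.003],"roll":0.7},
  {"slide":[0.229,-0.456,-0.003],"roll":0.8},
])

```text
t: 2.4
eef_pos: [443.8, -68.0, 228.7]
tcp_rot: [-3.141, -0.001, -0.491]
ft_force: [1.9, -0.3, -0.1]
opening: 1.004
grip_force: 0.0
```

```bash
python3 - <<'E'
from h import *
go((477,147,230),-.497)
E
```

```text
slide m [-0.0722 -0.2052 -0.0013] roll 0.006 rot [-3.1415e+00 -9.0000e-04 -4.9140e-01] pos [443.8 -68.  228.7]
```

>>> step_arm([
  {"slide":[-0.072,-0.205,-0.001],"roll":0.006},
  {"slide":[-0.072,-0.205,-0.001],"roll":0.006},
  {"slide":[-0.072,-0.205,-0.001],"roll":0.006},
  {"slide":[-0.072,-0.205,-0.001],"roll":0.006},
  {"slide":[-0.072,-0.205,-0.001],"roll":0.006},
])

```text
t: 3.02
eef_pos: [475.7, 147.0, 229.3]
tcp_rot: [-3.142, -0.0, -0.489]
ft_force: [-0.3, -0.8, -0.7]
opening: 1.0
grip_force: 0.0
```

```bash
python3 - <<'E'
from h import *
np.set_printoptions(precision=1,suppress=True)
c=cam("wrist");im=c["color"][:,:,::-1].copy()
go((477,147,98),-.497)
for r in mark_of("wrist","wheel_grip"): print(r,at_z(c,r["uv"],113))
for r in mark_of("wrist","index_post"): print(r,at_z(c,r["uv"],78))
print(state()["joints"], proj(c,(477,147,121)))
cv2.imwrite("pics/w1.png",im)
E
```

```text
slide m [ 0.  -0.   0.1] roll 0.007 rot [ 3.1  0.  -0.5] pos [475.6 145.8 229.2]
{'uv': [274.6, 209.5], 'confidence': 0.92} [475.8 147.6 113. ]
{'uv': [216.1, 141.4], 'confidence': 0.62} [561.6 171.8  78. ]
[ 0.2  0.3  1.8 -0.   1.   2.2] [274.5 210.4]
```

View pics/w1.png

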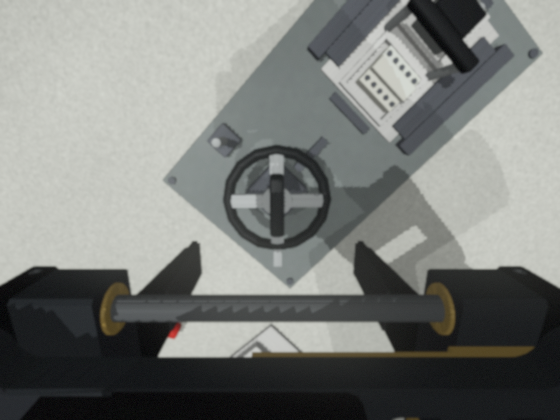

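```bash
python3 - <<'E'
from h import *
c=cam("wrist")
print(at_z(c,(277.5,207),121),at_z(c,(277,197),88),at_z(c,(217.5,142.5),78))
a,b=at_z(c,(277.5,178),121),at_z(c,(277.5,237),121);print(a,b,np.arctan2(*(b-a)[1::-1]))
d=at_z(c,(277.5,262),87)-at_z(c,(277,197),88);print(d,np.arctan2(d[1],d[0]))
go((477,147,96),-.497)
E
```

```text
[478.53479982 140.44645676 121.        ] [480.62531797 139.87829116  88.        ] [559.95005804 168.41401854  78.        ]
[503.50536169 127.09650498 121.        ] [451.17403352 155.07427783 121.        ] 2.650628214902701
[-68.03099905  35.76114588  -1.        ] 2.6576287341158684
slide m [-1.000e-04 -2.900e-03  1.334e-01] roll 0.004 rot [ 3.1414e+00 -1.0000e-04 -4.9320e-01] pos [475.7 144.4 229.4]
```

>>> step_arm([
  {"slide":[0,0,0.05],"roll":0},
  {"slide":[0,0,0.05],"roll":0},
  {"slide":[0,0,0.05],"roll":0},
  {"slide":[0,0,0.05],"roll":0},
])

```text
t: 3.72
eef_pos: [476.5, 145.2, 180.8]
tcp_rot: [-3.14, -0.002, -0.493]
ft_force: [-0.3, -0.2, 0.7]
opening: 1.0
grip_force: 0.0
```

```bash
python3 - <<'E'
from h import *
for i in range(3):
    c=cam("wrist");go((477,147,95),-.494)
    for r in mark_of("wrist","wheel_grip"): print(r,at_z(c,r["uv"],113))
print(c["camera_from_world"])
cv2.imwrite("pics/w2.png",c["color"][:,:,::-1])
E
```

```text
slide m [-0.0002 -0.0018  0.0857] roll 0.002 rot [-3.1404e+00 -1.7000e-03 -4.9240e-01] pos [476.3 145.3 180.7]
{'uv': [275.3, 224.5], 'confidence': 0.8} [476.69946729 144.69610887 113.        ]
slide m [ 0.     -0.0019  0.0852] roll 0.002 rot [-3.1408e+00 -1.2000e-03 -4.9220e-01] pos [476.1 145.3 180.2]
{'uv': [274.7, 222.7], 'confidence': 0.66} [478.15578065 144.44273896 113.        ]
slide m [ 0.0002 -0.002   0.0848] roll 0.002 rot [-3.1412e+00 -7.0000e-04 -4.9210e-01] pos [475.9 145.4 179.8]
{'uv': [274.0, 224.9], 'confidence': 0.98} [476.57679694 145.85728959 113.        ]
[[-4.71396759e-01 -8.81921155e-01 -4.13399464e-04  3.50683260e+02]
 [ 8.46876418e-01 -4.52534028e-01 -2.79308585e-01 -3.16682709e+02]
 [ 2.46141073e-01 -1.32015260e-01  9.60201303e-01 -4.56911470e+02]
 [ 0.00000000e+00  0.00000000e+00  0.00000000e+00  1.00000000e+00]]
```

View pics/w2.png

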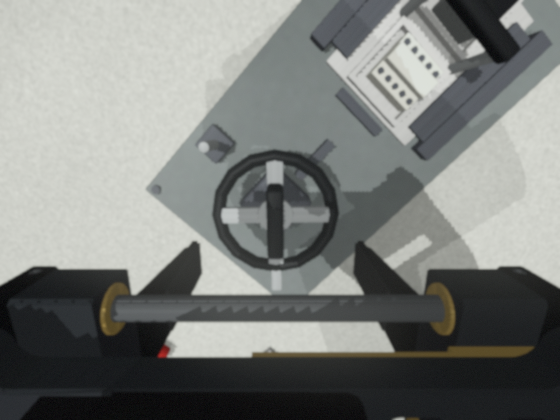

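The bar is at (275,223) and vertical, so it lies along tool x between the open fingers. The network puts the axis at about (477,145.5). Going down.

>>> step_arm([
  {"slide":[0,-0.001,0.045],"roll":0},
  {"slide":[0,-0.001,0.07],"roll":0},
  {"slide":[0,-0.001,0.084],"roll":0},
  {"slide":[0,-0.001,0.084],"roll":0},
  {"slide":[0,-0.001,0.084],"roll":0},
])

```text
t: 4.65
eef_pos: [476.7, 146.3, 96.2]
tcp_rot: [-3.141, -0.001, -0.492]
ft_force: [-0.5, 0.0, 0.5]
opening: 1.001
grip_force: 0.0
```

>>> step_arm([
  {"slide":[0,0,0],"roll":0},
  {"slide":[0,0,0],"roll":0},
  {"slide":[0,0,0],"roll":0},
  {"slide":[0,0,0],"roll":0},
  {"slide":[0,0,0],"roll":0},
], fingers=0)

```text
t: 5.28
eef_pos: [476.2, 146.2, 95.4]
tcp_rot: [3.141, -0.0, -0.492]
ft_force: [0.2, 0.1, 0.6]
opening: 0.532
grip_force: 0.0
```

>>> step_arm([
  {"slide":[0,0,0],"roll":0},
  {"slide":[0,0,0],"roll":0},
  {"slide":[0,0,0],"roll":0},
  {"slide":[0,0,0],"roll":0},
  {"slide":[0,0,0],"roll":0},
])

```text
t: 5.9
eef_pos: [477.0, 147.1, 95.4]
tcp_rot: [-3.14, -0.001, -0.493]
ft_force: [2.7, 7.9, -2.9]
opening: 0.144
grip_force: 30.0
```

>>> step_arm([
  {"slide":[0,-0.001,0],"roll":-0.08},
  {"slide":[0,-0.001,0],"roll":-0.24},
  {"slide":[0,-0.001,0],"roll":-0.42},
  {"slide":[0,-0.001,0],"roll":-0.6},
  {"slide":[0,-0.001,0],"roll":-0.78},
])

```text
t: 6.52
eef_pos: [476.9, 146.8, 95.4]
tcp_rot: [3.141, -0.0, 0.294]
ft_force: [0.4, -4.2, 0.1]
opening: 0.147
grip_force: 30.0
```

>>> step_arm([
  {"slide":[0,0,0],"roll":-0.16},
  {"slide":[0,0,0],"roll":-0.32},
  {"slide":[0,0,0],"roll":-0.48},
  {"slide":[0,0,0],"roll":-0.64},
  {"slide":[0,0,0],"roll":-0.8},
])

```text
t: 7.15
eef_pos: [477.2, 146.5, 95.4]
tcp_rot: [3.141, 0.0, 1.093]
ft_force: [2.1, -6.1, -1.1]
opening: 0.142
grip_force: 30.0
```

>>> step_arm([
  {"slide":[0,0,0],"roll":-0.16},
  {"slide":[0,0,0],"roll":-0.32},
  {"slide":[0,0,0],"roll":-0.48},
  {"slide":[0,0,0],"roll":-0.64},
  {"slide":[0,0,0],"roll":-0.8},
])

```text
t: 7.78
eef_pos: [477.5, 146.5, 95.4]
tcp_rot: [3.14, 0.001, 1.893]
ft_force: [4.2, -5.8, -2.4]
opening: 0.145
grip_force: 30.0
```

>>> step_arm([
  {"slide":[0,0,0],"roll":-0.16},
  {"slide":[0,0,0],"roll":-0.32},
  {"slide":[0,0,0],"roll":-0.48},
  {"slide":[0,0,0],"roll":-0.64},
  {"slide":[0,0,0],"roll":-0.8},
])

```text
t: 8.4
eef_pos: [477.8, 146.8, 95.4]
tcp_rot: [3.141, 0.002, 2.693]
ft_force: [5.9, -2.4, -3.6]
opening: 0.146
grip_force: 30.0
```

>>> step_arm([
  {"slide":[0,0,0],"roll":-0.16},
  {"slide":[0,0,0],"roll":-0.32},
  {"slide":[0,0,0],"roll":-0.48},
  {"slide":[0,0,0],"roll":-0.64},
  {"slide":[0,0,0],"roll":-0.76},
])

```text
t: 9.02
eef_pos: [477.8, 147.1, 95.4]
tcp_rot: [-3.141, 0.002, -2.831]
ft_force: [5.3, 0.5, -4.2]
opening: 0.144
grip_force: 30.0
```

```bash
python3 - <<'E'
from h import *
for i in range(2):cam("top")
c=cam("top")
go((477,147,95),3.466);print(state()["joints"],state()["moment"])
w=cam("wrist")
im=np.hstack([cv2.resize(c["color"][135:275,175:360],None,fx=3,fy=3)[:420],w["color"]])[:,:,::-1]
cv2.imwrite("pics/t2.png",cv2.resize(im,(800,int(800*420/im.shape[1]))))
E
```

```text
slide m [0.0008 0.0001 0.0004] roll -0.017 rot [-3.1411e+00  2.1000e-03 -2.8345e+00] pos [477.8 147.1  95.4]
[ 1.66585011e-01  4.84429096e-01  1.98632836e+00 -3.58913333e-04
  6.68702902e-01 -1.71102070e+00] [ 0.1187716  -0.83476133  0.12898859]
```

View pics/t2.png

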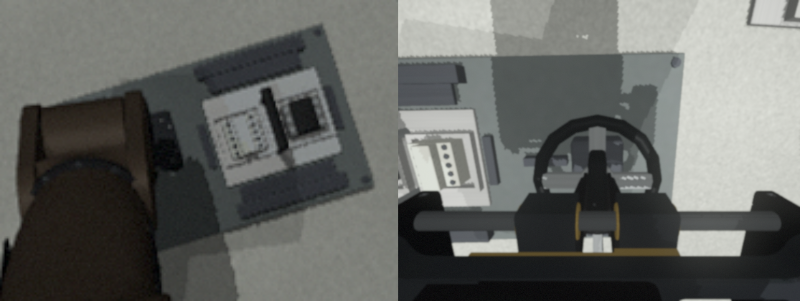

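The jaws have drawn off the pallet. Letting go of the wheel and rising to check the pointer.

>>> step_arm([
  {"slide":[0,0,0],"roll":0},
  {"slide":[0,0,0],"roll":0},
  {"slide":[0,0,0],"roll":0},
  {"slide":[0,0,0],"roll":0},
  {"slide":[0,0,0],"roll":0},
], fingers=1)

```text
t: 9.85
eef_pos: [476.7, 147.1, 95.4]
tcp_rot: [-3.141, 0.0, -2.835]
ft_force: [0.4, -0.2, -0.1]
opening: 0.617
grip_force: 0.0
```

>>> step_arm([
  {"slide":[0,0,-0.02],"roll":0},
  {"slide":[0,0,-0.08],"roll":0},
  {"slide":[0,0,-0.13],"roll":0},
  {"slide":[0,0,-0.13],"roll":0},
  {"slide":[0,0,-0.13],"roll":0},
])

```text
t: 10.48
eef_pos: [476.3, 147.0, 224.8]
tcp_rot: [3.142, -0.001, -2.835]
ft_force: [0.5, 0.2, -1.3]
opening: 0.999
grip_force: 0.0
```

```bash
python3 - <<'E'
from h import *
# handle bar along fixture x (yaw .324): tool x along it; unwind toward mid j6
go((545.5,-57,225),.324); go((545.5,-57,225),.324+np.pi);print(state()["joints"],state()["opening"])
E
```

```text
slide m [-4.500e-03 -2.154e-01 -2.000e-04] roll 3.124 rot [ 3.1416e+00 -7.0000e-04 -2.8354e+00] pos [476.3 147.  224.8]
slide m [-4.500e-03 -2.154e-01 -2.000e-04] roll -0.018 rot [ 3.1416e+00 -7.0000e-04 -2.8354e+00] pos [476.3 147.  224.8]
[ 1.66842740e-01  3.00282352e-01  1.84842757e+00 -1.04472626e-04
  9.93550517e-01 -1.71011775e+00] 0.9993879147828003
```

>>> step_arm([
  {"slide":[-0.004,-0.21,0],"roll":-0.018},
  {"slide":[-0.004,-0.21,0],"roll":-0.018},
  {"slide":[-0.004,-0.21,0],"roll":-0.018},
  {"slide":[-0.004,-0.215,0],"roll":-0.018},
  {"slide":[-0.004,-0.215,0],"roll":-0.018},
])

```text
t: 11.1
eef_pos: [545.1, -58.3, 223.4]
tcp_rot: [3.14, -0.003, -2.82]
ft_force: [-0.8, -0.1, -0.7]
opening: 1.0
grip_force: 0.0
```

```bash
python3 - <<'E'
from h import *
for i in range(5): cam("top")
c=cam("top");t=c["color"]
w=cam("wrist");s=state()
for r in mark_of("wrist","pallet_handle"): print(r["uv"],r["confidence"],at_z(w,r["uv"],98))
go((545.5,-57,80),.324+np.pi,s);print(s["joints"])
im=np.hstack([cv2.resize(t[175:265,190:275],None,fx=4.67,fy=4.67)[:420],w["color"]])[:,:,::-1]
cv2.imwrite("pics/t3.png",cv2.resize(im,(800,int(800*420/im.shape[1]))))
np.savez("w3.npz",**w)
E
```

```text
[272.9, 203.9] 0.79 [545.6137152 -62.4314684  98.       ]
slide m [ 1.000e-04 -1.300e-03  1.454e-01] roll 0.002 rot [-3.1416e+00 -1.0000e-04 -2.8161e+00] pos [545.2 -55.8 225.4]
[-2.22447450e-01  3.70316507e-01  1.73503837e+00 -7.40179438e-05
  1.03629900e+00 -2.11873333e+00]
```

View pics/t3.png

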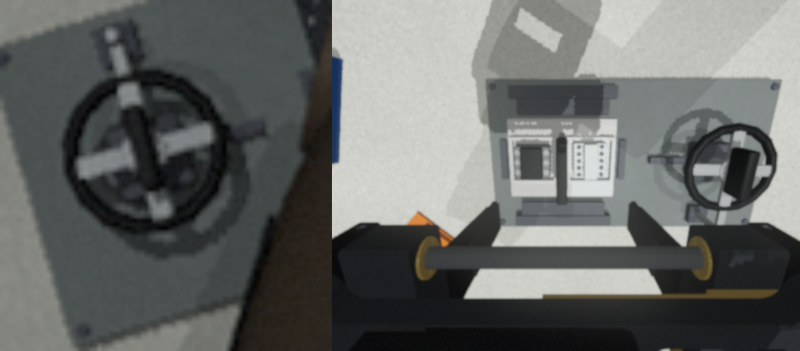

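The left part shows the pointer tip (121,62) standing in line with the post (113,38). On the right, the handle bar at (561,170) lies along tool x between the fingers, and the lips are clear of the plate.

>>> step_arm([
  {"slide":[0,0,0.06],"roll":0},
  {"slide":[0,0,0.08],"roll":0},
  {"slide":[0,0,0.08],"roll":0},
  {"slide":[0,0,0.08],"roll":0},
])

```text
t: 12.0
eef_pos: [545.9, -56.6, 146.4]
tcp_rot: [-3.141, 0.001, -2.817]
ft_force: [0.2, -0.8, -0.6]
opening: 1.0
grip_force: 0.0
```

```bash
python3 - <<'E'
from h import *
for i in range(4):
    w=cam("wrist");s=state()
    for r in mark_of("wrist","pallet_handle"): print(r["uv"],r["confidence"],at_z(w,r["uv"],98),s["eef_pos"])
g=cv2.cvtColor(w["color"],cv2.COLOR_RGB2GRAY)
u,v=np.round(proj(w,(545.5,-58,105))).astype(int);print(u,v)
for dv in(-15,0,15): print(v+dv,g[v+dv,u-20:u+21])
for dv in(-15,0,15):
  z=w["z_map"][v+dv,u-20:u+21]; m=np.where((z>0)&(z<np.min(z[z>0])+8))[0]+u-20; print(m.min(),m.max(),at_z(w,(m.mean(),v+dv),105))
go((545.5,-57,80),.324+np.pi,s)
E
```

```text
[273.2, 231.8] 0.8 [547.78000643 -61.58172945  98.        ] [545.93412837 -56.70572621 146.62258871]
[234.6, 203.8] 0.58 [535.75779037 -96.44904882  98.        ] [545.93412837 -56.70572621 146.62258871]
[278.6, 138.7] 0.4 [479.64820826 -80.26084197  98.        ] [545.93412837 -56.70572621 146.62258871]
[273.7, 232.9] 0.69 [548.61560996 -61.00726183  98.        ] [545.78128779 -56.70760342 146.50121139]
[273.5, 231.1] 0.74 [546.94535863 -61.67865941  98.        ] [545.61611338 -56.74543027 146.16621363]
[275.7, 230.1] 0.95 [545.29681465 -60.35504296  98.        ] [545.47904748 -56.75694783 145.8281485 ]
279 234
219 [157 175 166 148 138 136 126 103  75  60  56  57  59  58  58  59  59  59
  60  60  61  60  61  67  99 152 193 212 216 214 207 195 173 149 148 181
 209 220 217 201 170]
234 [139 142 138 137 146 160 158 135  94  68  67  69  70  73  72  74  74  76
  76  77  78  79  76  74 100 149 189 205 199 177 153 144 149 155 159 178
 201 212 212 204 193]
249 [201 201 201 201 201 201 194 171 121  75  64  67  68  69  70  72  73  73
  75  75  76  76  72  71  94 140 179 197 203 204 204 205 205 205 206 206
 206 206 207 206 206]
267 284 [534.64501688 -64.04759106 105.        ]
267 284 [545.90328079 -60.26744456 105.        ]
267 284 [557.50665123 -56.37142289 105.        ]
slide m [ 0.0001 -0.0002  0.0658] roll 0.0 rot [-3.1411e+00  6.0000e-04 -2.8174e+00] pos [545.5 -56.8 145.8]
```

>>> step_arm([
  {"slide":[0.001,-0.003,0.03],"roll":0},
  {"slide":[0.001,-0.003,0.05],"roll":0},
  {"slide":[0.001,-0.003,0.065],"roll":0},
  {"slide":[0.001,-0.003,0.065],"roll":0},
  {"slide":[0.001,-0.003,0.065],"roll":0},
])

```text
t: 13.02
eef_pos: [545.7, -59.9, 80.9]
tcp_rot: [-3.141, 0.001, -2.817]
ft_force: [0.6, -0.1, -0.8]
opening: 1.0
grip_force: 0.0
```

>>> step_arm([
  {"slide":[0,0,0],"roll":0},
  {"slide":[0,0,0],"roll":0},
  {"slide":[0,0,0],"roll":0},
  {"slide":[0,0,0],"roll":0},
  {"slide":[0,0,0],"roll":0},
], fingers=0)

```text
t: 13.65
eef_pos: [545.3, -59.9, 80.4]
tcp_rot: [-3.142, -0.0, -2.817]
ft_force: [-0.4, -0.4, 0.2]
opening: 0.531
grip_force: 0.0
```

>>> step_arm([
  {"slide":[0,0,0],"roll":0},
  {"slide":[0,0,0],"roll":0},
  {"slide":[0,0,0],"roll":0},
  {"slide":[0,0,0],"roll":0},
  {"slide":[0,0,0],"roll":0},
])

```text
t: 14.28
eef_pos: [545.2, -59.7, 80.4]
tcp_rot: [3.141, -0.0, -2.817]
ft_force: [-0.7, 1.5, 0.6]
opening: 0.144
grip_force: 30.0
```

Gripped with only 1.5 N of side force. Lifting slowly, starting with 10 mm.

>>> step_arm([
  {"slide":[0,0,-0.001],"roll":0},
  {"slide":[0,0,-0.003],"roll":0},
  {"slide":[0,0,-0.006],"roll":0},
  {"slide":[0,0,-0.009],"roll":0},
  {"slide":[0,0,-0.012],"roll":0},
])

```text
t: 14.9
eef_pos: [545.4, -59.9, 92.6]
tcp_rot: [-3.141, 0.0, -2.817]
ft_force: [-0.2, -0.6, -6.8]
opening: 0.143
grip_force: 30.0
```

>>> step_arm([
  {"slide":[0,0,-0.002],"roll":0},
  {"slide":[0,0,-0.003],"roll":0},
  {"slide":[0,0,-0.003],"roll":0},
  {"slide":[0,0,-0.003],"roll":0},
  {"slide":[0,0,-0.003],"roll":0},
])

```text
t: 15.52
eef_pos: [545.3, -59.9, 95.3]
tcp_rot: [-3.142, -0.0, -2.817]
ft_force: [0.6, -0.7, -6.6]
opening: 0.145
grip_force: 30.0
```

```bash
python3 - <<'E'
from h import *
s=state();print(s["eef_pos"],s["ft_force"],s["moment"],s["grip_force"],s["opening"])
c=cam("scene");w=cam("wrist")
im=np.hstack([cv2.resize(c["color"][180:285,230:350],None,fx=4,fy=4)[:420],w["color"]])[:,:,::-1]
cv2.imwrite("pics/l1.png",cv2.resize(im,(800,int(800*420/im.shape[1]))))
E
```

```text
[545.3383597  -59.87690825  95.29842746] [ 0.63006207 -0.65672834 -6.60654696] [ 0.10563351 -0.07992081 -0.00663384] 29.999105036258698 0.1452966206357923
```

View pics/l1.png

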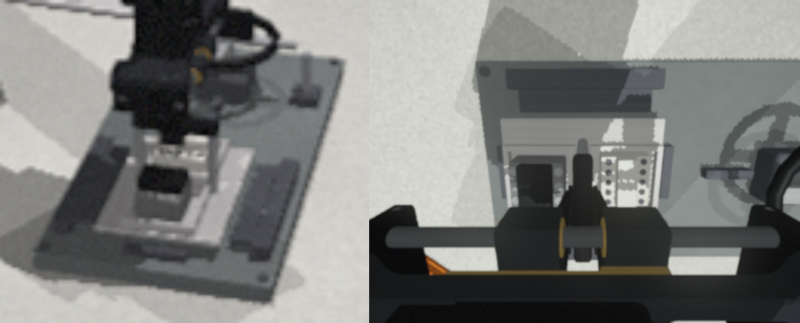

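The pallet hangs level on the handle (view: left (165,215), right (583,160)), free of the lips, with both components in their nests. The load is about 6.6 N. Lifting on.

>>> step_arm([
  {"slide":[0,0,-0.004],"roll":0},
  {"slide":[0,0,-0.01],"roll":0},
  {"slide":[0,0,-0.018],"roll":0},
  {"slide":[0,0,-0.026],"roll":0},
  {"slide":[0,0,-0.034],"roll":0},
])

```text
t: 16.25
eef_pos: [545.4, -59.9, 130.1]
tcp_rot: [-3.141, 0.0, -2.817]
ft_force: [0.3, 1.2, -6.2]
opening: 0.144
grip_force: 30.0
```

>>> step_arm([
  {"slide":[0,0,-0.008],"roll":0},
  {"slide":[0,0,-0.016],"roll":0},
  {"slide":[0,0,-0.024],"roll":0},
  {"slide":[0,0,-0.032],"roll":0},
  {"slide":[0,0,-0.04],"roll":0},
])

```text
t: 16.88
eef_pos: [545.3, -59.9, 169.9]
tcp_rot: [-3.142, -0.0, -2.817]
ft_force: [1.0, -0.1, -6.5]
opening: 0.146
grip_force: 30.0
```

>>> step_arm([
  {"slide":[0,0,-0.008],"roll":0},
  {"slide":[0,0,-0.016],"roll":0},
  {"slide":[0,0,-0.023],"roll":0},
  {"slide":[0,0,-0.027],"roll":0},
  {"slide":[0,0,-0.03],"roll":0},
])

```text
t: 17.5
eef_pos: [545.3, -59.9, 199.5]
tcp_rot: [-3.142, -0.0, -2.817]
ft_force: [0.2, -0.2, -6.7]
opening: 0.141
grip_force: 30.0
```

>>> step_arm([
  {"slide":[0,0,0],"roll":0},
  {"slide":[0,0,0],"roll":0},
  {"slide":[0,0,0],"roll":0},
  {"slide":[0,0,0],"roll":0},
  {"slide":[0,0,0],"roll":0},
])

```text
t: 18.12
eef_pos: [545.4, -59.9, 199.3]
tcp_rot: [-3.142, -0.0, -2.817]
ft_force: [-0.9, -0.6, -6.3]
opening: 0.144
grip_force: 30.0
```

```bash
python3 - <<'E'
from h import *
c=cam("scene");s=state();print(s["eef_pos"],s["ft_force"],s["grip_force"])
t=cam("top")
w=cam("wrist")
# plate plane from wrist depth: sample points near plate height
Y,X=np.mgrid[0:420:3,0:560:3];P=np.array([at_depth(w,(x,y)) for x,y in zip(X.ravel(),Y.ravel()) if w["z_map"][y,x]>0])
q=P[(abs(P[:,0]-545)<110)&(abs(P[:,1]+60)<110)]
h,e=np.histogram(q[:,2],np.arange(0,260,5));print([(int(a),int(n)) for a,n in zip(e,h) if n>10])
im=np.hstack([cv2.resize(c["color"][150:285,230:350],None,fx=3.12,fy=3.12)[:420],w["color"]])[:,:,::-1]
cv2.imwrite("pics/l2.png",cv2.resize(im,(800,int(800*420/im.shape[1]))))
np.save("q.npy",q)
E
```

```text
[545.34736096 -59.86518793 199.34594616] [ 0.19333709  0.54145382 -5.6711449 ] 29.998859167099
[(0, 56), (15, 205), (20, 369), (30, 261), (35, 270), (140, 285), (145, 645), (150, 199), (155, 224), (160, 37), (165, 258), (170, 72), (175, 293), (180, 31), (185, 270), (210, 11), (215, 15), (220, 290), (225, 37), (230, 37), (235, 15), (240, 13), (250, 17)]
```

View pics/l2.png

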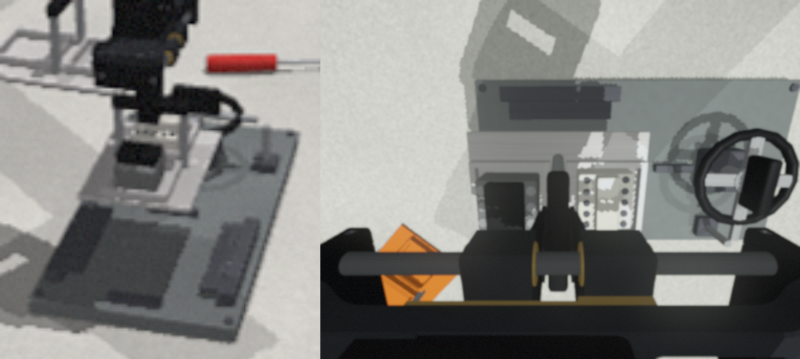

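The pallet is lifted well clear of the bed, with both components in their nests. Checking the tilt before handing in.

```bash
python3 - <<'E'
from h import *
q=np.load("q.npy");q=q[(q[:,2]>136)&(q[:,2]<151)]
for i in range(4):
    A=np.c_[q[:,:2]-[545,-60],np.ones(len(q))];k=np.linalg.lstsq(A,q[:,2],rcond=None)[0];q=q[abs(q[:,2]-A@k)<2.5]
print(k,len(q),np.ptp(q,axis=0))
s=state();print(s["qvel"],s["t"])
if np.hypot(k[0],k[1])<0.07: print(env.job_done())
E
```

```text
[1.81195876e-03 1.64274942e-04 1.45420680e+02] 916 [ 96.28255655 170.29303246   4.15595756]
[-0.00051421  0.00060972 -0.00091435 -0.00183811  0.00033857  0.00128363] 18.275
the job is handed in; nothing more can be done
None
```

The job is handed in. The wheel's pointer is at the index post, and the pallet is held still about 119 mm above its seat, tilted under 0.01 rad, with both components in their nests. The cell returned no verdict.

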